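# Lock the ribbon winder, find its loose bolt and hold the cap open

## Task

First lock the ribbon winder by moving the red-headed pin from its stand into the steel lock tube, fully home, and let go of it. Then tap the heads of the three brass bolts to find the loose one, which sinks under the tap and stays down, and with the gripper lift that bolt's cap by its black post to about 50 degrees, leaving the caps of the tight bolts shut. Finish while holding the cap open and still like that for the fitter; leave everything else on the bench alone.

Things in the scene. Friction and masses are not known exactly. Their poses are not given: they have to be found in the camera images.
- winder: fixed ribbon winder: green bed 140 (x) by 300 mm (y), 44 mm high, three bolts in a row along y, 95 mm apart, each within a hinged aluminium cap; beyond, 125 mm from the origin, a shaft along y with three ribbon rolls, tops 76 mm high. Origin: centre of the underside; x from the cap hinges to the posts and rolls, y along the row, z up. Turned up to 0.3 rad either way about z
- pin: loose red-headed steel lock pin, upright, about 100 g: shaft 14 mm diameter with tapered foot, from the origin (centre of its foot) up to 55 mm; collar 26 mm diameter, 55 to 60 mm; red grip 18 mm diameter, 60 to 100 mm. z along it, up. Starts standing in the pin stand, foot 6 mm above the bench
- pin_foot (a point): centre of the lock pin's foot (lower end)
- pin_grip (a point): on the pin's axis, 85 mm above its foot: where to grip it
- pin_stand: wooden block 60 x 60 x 32 mm, fixed, with a round hole 18 mm wide and 26 mm deep in which the pin first stands. Origin: centre of its underside. It may be left or right of the winder.
- tube_mouth (a point): centre of the mouth of the lock tube: fixed upright steel tube, 34 mm outside, 17 mm inside diameter, mouth 66 mm above the bench, hole 60 mm deep, on a yellow plate 70 x 70 x 6 mm; z up. With the pin fully home its collar rests on the mouth, foot 55 mm below it. On the other side of the winder from the stand
- head_a (a point): centre of the top of the round brass head (20 mm diameter) of bolt a, at the winder's left (+y) end; 59 mm above the bench, 8 mm above its cap's upper face, until it sinks. It stands through the 28 mm square hole of the cap, 45 mm from the cap's hinge
- bolt_a (a joint): how far bolt a has sunk, m: 0 as found. The one loose bolt (any of the three, drawn anew each time; all look alike) sinks when pushed down with over about 3 N (5 N at 0.1 m/s), up to 0.008, and stays down; the tight ones stay within 0.002 of 0 under a tap of 25 N
- cap_a (a joint): opening of the cap of bolt a, rad: 0 shut (flat), stop at 1.15; falls shut when let go. 120 g, plate 100 x 50 x 6 mm, hinged at its robot-side end on an axis along the winder's y, level with the plate's underside, 45 mm above the bench, at winder x = -65 mm; the post end swings up and back towards the robot
- post_a (a point): centre of the top of the black round post on cap a by which it is lifted: 14 mm diameter, 30 mm high, standing square on the plate, its axis 86 mm from the hinge and its top 36 mm above the plate's underside (81 mm above the bench when shut); moves with the cap
- head_b (a point): centre of the top of the round brass head (20 mm diameter) of bolt b, at the middle; 59 mm above the bench, 8 mm above its cap's upper face, until it sinks. It stands through the 28 mm square hole of the cap, 45 mm from the cap's hinge
- bolt_b (a joint): how far bolt b has sunk, m: 0 as found. The one loose bolt (any of the three, drawn anew each time; all look alike) sinks when pushed down with over about 3 N (5 N at 0.1 m/s), up to 0.008, and stays down; the tight ones stay within 0.002 of 0 under a tap of 25 N
- cap_b (a joint): opening of the cap of bolt b, rad: 0 shut (flat), stop at 1.15; falls shut when let go. 120 g, plate 100 x 50 x 6 mm, hinged at its robot-side end on an axis along the winder's y, level with the plate's underside, 45 mm above the bench, at winder x = -65 mm; the post end swings up and back towards the robot
- post_b (a point): centre of the top of the black round post on cap b by which it is lifted: 14 mm diameter, 30 mm high, standing square on the plate, its axis 86 mm from the hinge and its top 36 mm above the plate's underside (81 mm above the bench when shut); moves with the cap
- head_c (a point): centre of the top of the round brass head (20 mm diameter) of bolt c, at the winder's right (-y) end; 59 mm above the bench, 8 mm above its cap's upper face, until it sinks. It stands through the 28 mm square hole of the cap, 45 mm from the cap's hinge
- bolt_c (a joint): how far bolt c has sunk, m: 0 as found. The one loose bolt (any of the three, drawn anew each time; all look alike) sinks when pushed down with over about 3 N (5 N at 0.1 m/s), up to 0.008, and stays down; the tight ones stay within 0.002 of 0 under a tap of 25 N
- cap_c (a joint): opening of the cap of bolt c, rad: 0 shut (flat), stop at 1.15; falls shut when let go. 120 g, plate 100 x 50 x 6 mm, hinged at its robot-side end on an axis along the winder's y, level with the plate's underside, 45 mm above the bench, at winder x = -65 mm; the post end swings up and back towards the robot
- post_c (a point): centre of the top of the black round post on cap c by which it is lifted: 14 mm diameter, 30 mm high, standing square on the plate, its axis 86 mm from the hinge and its top 36 mm above the plate's underside (81 mm above the bench when shut); moves with the cap
- oil_bottle: loose bystander, to be left alone: blue oil bottle, 44 mm diameter, 120 mm high, origin at the centre of its underside
- thread_cone: loose bystander, to be left alone: white thread cone, 68 mm diameter, 140 mm high, origin at the centre of its underside
- screwdriver: loose bystander, to be left alone: screwdriver lying down, 180 mm long, origin at the centre of its underside 
- eyelet_jar: loose bystander, to be left alone: amber jar, 52 mm diameter, 60 mm high, origin at the centre of its underside
- ribbon_roll: loose bystander, to be left alone: paper ribbon roll lying flat, 84 mm diameter, 30 mm high, origin at the centre of its underside
- wrench: loose bystander, to be left alone: wrench lying down, 160 mm long, origin at the centre of its underside 
There are look-alikes about, which are no part of the job. Leave any blue or white look-alike of the pin alone.

How it is judged:
By the outcome, as a careful person would: the job done as asked, in the order asked, and still so for the second after the job is handed in, while the arm keeps its last pose, push and grip.
It also fails if it takes over 67 s, if anything falls off the work surface, if the arm or the gripper's body presses on something with over 40 N, if the wrist force passes 120 N, or if a joint passes its speed limit or range.

## Robot

A 6-joint arm with a two-finger parallel gripper is mounted at the origin on the work surface. World frame = base frame: x ahead of the robot, y to its left, z up, the work surface at z = 0. Lengths are in m, angles in rad, forces in N, time in s.
With the tool pointing down it reaches from about 0.35 to 0.975 m from the base axis. Payload 4.9 kg.
Tool frame: the origin (TCP) lies on the centre line of the jaws, within the pads' length; the fingertips stand 11 mm ahead of it and the grasp point (between the pads) lies 8 mm behind it; z points along the fingers, y is the line along which they close (so a half turn about z gives the same grasp; the last joint's range is limited). The gripper opens to 85 mm and grips with 20 to 120 N. Pads are 22 mm wide; open, the fingers measure 114 mm over their backs; the gripper's body (76 mm by 85 mm) begins 54 mm behind the grasp point. The pads swing forward as they close: fully open they stand 13 mm farther back than shut.
Start: joints at [1.058, 0.053, 1.613, -0, 1.476, -0.119], TCP at [0.24, 0.577, 0.242] pointing down, gripper open.
Joint ranges: [-3.01, 3.01], [-1.01, 2.22], [0.06, 2.58], [-1.02, 4.17], [0.09, 2.62], [-3.14, 3.14]. Speed limits (rad/s): [2.57, 2.57, 3.14, 3.14, 3.14, 3.14].

## Interface

Orientations are given as a unit quaternion [w, x, y, z].
In Python, from workcell import sensors, imaging, ticket gives the robot as it stands.
- The arm moves only by the shell command python3 -m crank 'ROWS' [FORCE]. ROWS is JSON, one flat list of numbers, 7 for each row, row after row: the shift along the tool's x, y, z in cm, then the turn, a rotation vector about the tool's x, y, z in degrees, then the finger opening in cm, from 0 to 8.54. In form: [tx, ty, tz, rx, ry, rz, hand, tx, ty, tz, rx, ry, rz, hand, ...]. A call has exactly 5 rows; each row is the pose to reach, as a shift and turn from the pose commanded when the call began, along the tool's axes at that moment; what a row does not reach only later rows make up. A row lasts 1/12 s, in which the tool goes at most 41.7 mm and 7.16 degrees, less where a joint would pass 70% of its speed; a pose out of reach is approached as far as the arm can. A call with a gripper value outside its range is refused whole. The fingers move at their own pace and stop on an object; FORCE is the grip in N (left out, the last holds). Time passes only in rows, so rows that repeat a pose let the fingers close, or fill a call up. It gives the time, the measured TCP pose, the force, the opening and the grip force at its end, in the units of the state.
- sensors.get_state(): the state, without advancing time (a new reading comes with each control period).
- imaging.grab_frame(name): name is "scene" or "top" or "wrist"; returns a dict with "frame" (480x640x3 uint8, red, green, blue), "mtx" (3x3 intrinsics, pixels), "world_from_camera" (4x4, takes a point from camera to world coordinates). Camera axes: x right, y up, looking along -z (the intrinsics and any distortion apply to the point x, -y, -z); pixel columns grow to the right and rows downward; lengths in m; the calibration is good to about 2 mm. A picture is of the moment at which its call begins. There is no depth.
- ticket.hand_in(): hands the job in; it is judged then, once.
The state is a dict: "time": time; "joint_positions": joint angles; "dq": joint speeds; "tau": joint torques, N m; "ee_pos": TCP position; "orientation": TCP orientation; "force": force on the tool from outside, world axes, zero at the start; "ft_torque": the same for the moment, N m; "grip_width": opening from 0.0 (shut) to 1.0 (fully open); "grasp_force": force on a finger pad.
Only numpy, scipy, OpenCV 4.12 (cv2) and the standard library are available. Lean on these libraries where they do the work, as an engineer would, in place of code of your own. Each camera call takes 0.05 s, during which the arm holds its last target. There are 200 camera calls.

## Working session

There is one attempt and no reset: what is moved stays moved. The work goes in short steps, Python scripts to look and compute and a shell command to move; the robot and the scene stay as the last step left them, time stands still between calls to the robot, and variables do not carry over. Pictures are saved under pics/ and viewed, at most 10 in all, crops included, and the job is handed in when it is done.

```bash
mkdir -p pics; ls; python3 - <<'E'
from workcell import sensors, imaging
import cv2,numpy as np
np.set_printoptions(precision=4,suppress=True)
print(sensors.get_state())
for n in("top","scene"):
    f=imaging.grab_frame(n); cv2.imwrite(f"pics/{n}0.png",f["frame"][:,:,::-1]); print(n,{k:v for k,v in f.items() if k!='frame'})
    np.savez(f"{n}.npz",**{k:v for k,v in f.items() if isinstance(v,np.ndarray)})
E
```

```text
pics
{'time': 0.0, 'joint_positions': array([ 1.058 ,  0.0534,  1.6143,  0.    ,  1.476 , -0.119 ]), 'dq': array([-0.0009, -0.0015, -0.0003,  0.0005, -0.0002, -0.0002]), 'tau': array([  0.0021, -39.3679, -37.018 ,   0.0001,   0.007 ,   0.    ]), 'ee_pos': array([0.2395, 0.5766, 0.241 ]), 'orientation': array([-0.0003,  0.1956,  0.9807, -0.001 ]), 'force': array([-0.1147, -0.2568, -0.4126]), 'ft_torque': array([0.0533, 0.0107, 0.0046]), 'grasp_force': 0.0, 'grip_width': 1.0054993513349308}
top {'mtx': array([[466.851 ,   0.    , 313.9816],
       [  0.    , 466.851 , 235.5868],
       [  0.    ,   0.    ,   1.    ]]), 'world_from_camera': array([[-0.0218,  0.9951, -0.0962,  0.4236],
       [-0.9997, -0.0226, -0.0074, -0.0106],
       [-0.0096,  0.096 ,  0.9953,  1.1496],
       [ 0.    ,  0.    ,  0.    ,  1.    ]])}
scene {'mtx': array([[477.0592,   0.    , 314.1226],
       [  0.    , 477.0592, 238.3665],
       [  0.    ,   0.    ,   1.    ]]), 'world_from_camera': array([[ 0.686 , -0.4691,  0.5561,  1.1227],
       [ 0.7274,  0.4596, -0.5096, -0.5757],
       [-0.0165,  0.7541,  0.6566,  0.8257],
       [ 0.    ,  0.    ,  0.    ,  1.    ]])}
```

View pics/top0.png

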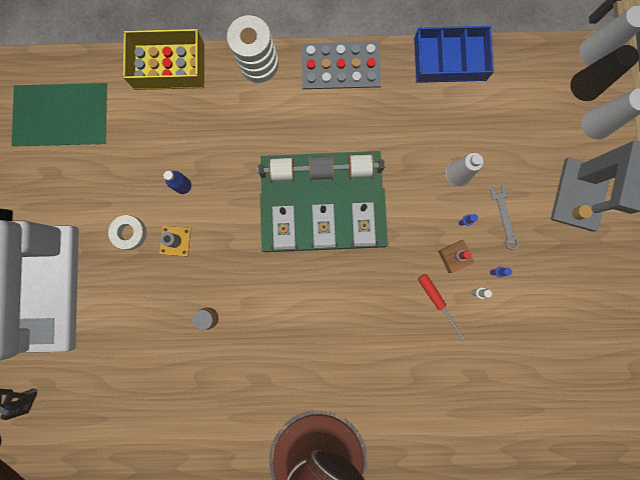

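View pics/scene0.png

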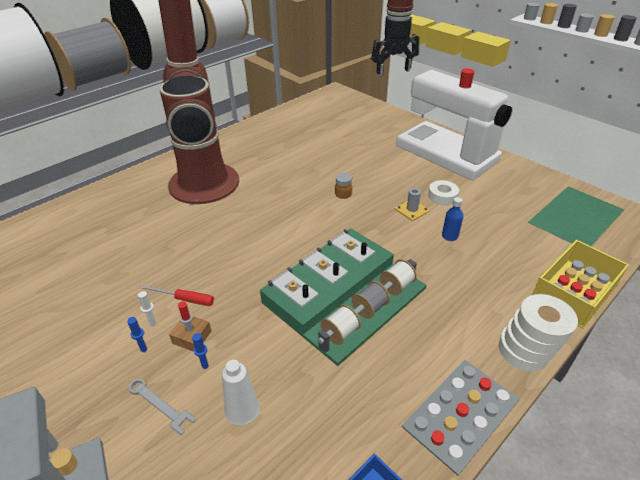

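The top view shows the red pin at (465,255) in its stand and the tube at (170,237). The heads are at (283,228), (323,226) and (364,225), with the posts at (283,210), (322,209) and (362,207). Blue and white look-alikes stand near the pin.

```bash
cat > h.py <<'E'
import numpy as np,cv2
from workcell import sensors, imaging
from scipy.spatial.transform import Rotation as R
np.set_printoptions(precision=4,suppress=True)
def px(f,u,v,z):
    K,T=f["mtx"],f["world_from_camera"]
    d=np.linalg.inv(K)@[u,v,1]; d=T[:3,:3]@[d[0],-d[1],-d[2]]
    o=T[:3,3]; return (o+d*(z-o[2])/d[2])[:2]
def proj(f,p):
    K,T=f["mtx"],f["world_from_camera"]
    c=T[:3,:3].T@(np.array(p)-T[:3,3]); c=K@[c[0],-c[1],-c[2]]; return c[:2]/c[2]
def rot(s=None):
    s=s or sensors.get_state(); return R.from_quat(s["orientation"],scalar_first=True)
E
python3 - <<'E'
from h import *
f=dict(np.load("top.npz")); im=f["frame"]
def c(x,y,w,h): return cv2.resize(im[y:y+h,x:x+w],None,fx=6,fy=6,interpolation=cv2.INTER_CUBIC)
o=np.zeros((600,720,3),np.uint8); o[:300]=c(264,198,120,50); o[300:,:360]=c(145,215,60,50); o[300:,360:]=c(430,230,60,50)
cv2.imwrite("pics/crop.png",o[:,:,::-1])
E
```

```text
(no output)
```

View pics/crop.png

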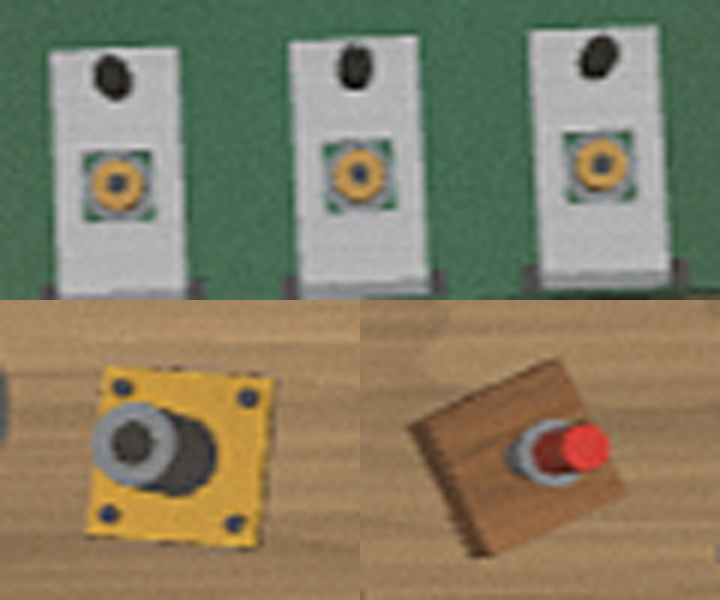

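```bash
python3 - <<'E'
from h import *
f=dict(np.load("top.npz"))
u=lambda a,o:o+(a+.5)/6-.5
for n,x,y,z in [("ha",u(118,264),u(183,198),.059),("hb",u(358,264),u(174,198),.059),("hc",u(602,264),u(164,198),.059),
 ("pa",u(112,264),u(72,198),.081),("pb",u(356,264),u(62,198),.081),("pc",u(601,264),u(53,198),.081),
 ("tube",u(134,145),u(143,215),.066),("pin",u(226,430),u(146,230),.106)]: print(n,px(f,x,y,z))
s=sensors.get_state(); print(rot(s).as_matrix())
E
```

```text
ha [0.5483 0.0694]
hb [ 0.5497 -0.0247]
hc [ 0.5515 -0.1203]
pa [0.5889 0.0695]
pb [ 0.5906 -0.0247]
pc [ 0.592  -0.1191]
tube [0.5295 0.3413]
pin [ 0.4756 -0.3437]
[[-0.9235  0.3837 -0.0009]
 [ 0.3837  0.9235 -0.0016]
 [ 0.0002 -0.0019 -1.    ]]
```

```bash
cat > to.py <<'E'
import sys; from h import *
s=sensors.get_state(); r=rot(s); p=s["ee_pos"]
print("t",round(s["time"],2),"pos",p,"F",s["force"],"grip",round(s["grip_width"]*8.5,2),round(s["grasp_force"],1))
print("axes x",r.as_matrix()[:,0],"y",r.as_matrix()[:,1],"z",r.as_matrix()[:,2])
if len(sys.argv)>3: print("shift cm",r.inv().apply(np.array(list(map(float,sys.argv[1:4])))-p)*100)
E
python3 -m crank '[-2.4,-3.2,0,0,0,-4.7,8,-4.8,-6.4,0,0,0,-9.4,6,-7.2,-9.6,0,0,0,-14.1,5,-9.6,-12.8,0,0,0,-18.8,5,-12,-16,0,0,0,-23.5,5]' 40
python3 to.py 0.4756 -0.3437 0.22
```

```text
time: 0.52
ee_pos: [0.289, 0.3815, 0.2415]
orientation: [-0.0, -0.011, 1.0, -0.0]
force: [0.0, -1.3, 0.7]
grip_width: 0.582
grasp_force: 0.0
t 0.52 pos [0.289  0.3815 0.2415] F [ 0.0017 -1.2653  0.7107] grip 4.94 0.0
axes x [-0.9998 -0.0214  0.0006] y [-0.0214  0.9998 -0.0009] z [-0.0006 -0.0009 -1.    ]
shift cm [-17.1085 -72.9011   2.2069]
```

```bash
python3 -m crank '[-1.2,-4,0,0,0,0,5,-2.4,-8,0,0,0,0,5,-3.6,-12,0,0,0,0,5,-4.8,-16,0,0,0,0,5,-6,-19,0,0,0,0,5]' >/dev/null
python3 -m crank '[-1.2,-4,0,0,0,0,5,-2.4,-8,0,0,0,0,5,-3.6,-12,0,0,0,0,5,-4.8,-16,0,0,0,0,5,-6,-19,0,0,0,0,5]' >/dev/null
python3 -m crank '[-1,-4,0,0,0,0,5,-2,-8,0,0,0,0,5,-3,-12,0,0,0,0,5,-4,-16,0,0,0,0,5,-4.5,-19,0,0,0,0,5]' >/dev/null
python3 to.py 0.4756 -0.3437 0.20
```

```text
t 1.77 pos [ 0.4636 -0.1869  0.2418] F [ 0.4824 -0.1953 -0.3428] grip 5.02 0.0
axes x [-0.9999 -0.0145  0.0004] y [-0.0145  0.9999 -0.0002] z [-0.0004 -0.0002 -1.    ]
shift cm [ -0.9767 -15.6986   4.1807]
```

```bash
python3 -m crank '[-0.3,-4,1,0,0,0,5,-0.6,-8,2,0,0,0,5,-0.9,-12,3,0,0,0,5,-1,-15.7,4.2,0,0,0,5,-1,-15.7,4.2,0,0,0,5]' >/dev/null
python3 to.py 0.4756 -0.3437 0.083
python3 - <<'E'
from h import *
f=imaging.grab_frame("wrist"); cv2.imwrite("pics/w1.png",f["frame"][:,:,::-1]); np.savez("w1.npz",**{k:v for k,v in f.items() if isinstance(v,np.ndarray)})
print(proj(f,[.4756,-.3437,.106]),f["world_from_camera"],f["mtx"])
E
```

```text
t 2.18 pos [ 0.4742 -0.3451  0.1963] F [-1.2094  0.3401 -0.668 ] grip 4.99 0.0
axes x [-0.9999 -0.0113  0.0046] y [-0.0113  0.9999  0.0017] z [-0.0046  0.0016 -1.    ]
shift cm [-0.1913  0.123  11.3254]
[322.5613 248.771 ] [[-0.0122 -0.9616 -0.2741  0.4038]
 [ 0.9999 -0.0115 -0.004  -0.3462]
 [ 0.0007 -0.2741  0.9617  0.3282]
 [ 0.      0.      0.      1.    ]] [[353.7488   0.     320.3641]
 [  0.     353.7488 236.3494]
 [  0.       0.       1.    ]]
```

View pics/w1.png

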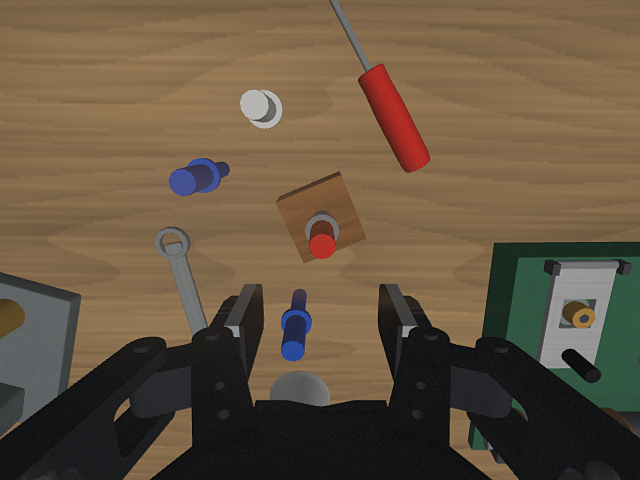

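The red head appears at (322,246), which matches the prediction, and nothing is in the path of the fingers. Next I descend and grip.

```bash
python3 -m crank '[-0.1,0.1,3,0,0,0,5,-0.1,0.1,6,0,0,0,5,-0.1,0.1,8.5,0,0,0,5,-0.1,0.1,10.5,0,0,0,5,-0.1,0.1,11.3,0,0,0,5]' >/dev/null
python3 to.py 0.4748 -0.3437 0.083
```

```text
t 2.65 pos [ 0.4755 -0.3369  0.0837] F [ 0.2463 -0.1375 -1.0224] grip 5.01 0.0
axes x [-0.9998 -0.0174  0.0042] y [-0.0174  0.9998  0.0044] z [-0.0043  0.0044 -1.    ]
shift cm [ 0.0773 -0.6796  0.071 ]
```

```bash
python3 -m crank '[0,-0.4,0,0,0,0,5,0,-0.7,0,0,0,0,5,0,-0.7,0,0,0,0,4,0,-0.7,0,0,0,0,4,0,-0.7,0,0,0,0,4]' >/dev/null
python3 to.py 0.4748 -0.3437 0.083
python3 -m crank '[0,0,0,0,0,0,2.5,0,0,0,0,0,0,1.5,0,0,0,0,0,0,1,0,0,0,0,0,0,1,0,0,0,0,0,0,1]' 40 >/dev/null
python3 to.py 0.4748 -0.3437 0.083
```

```text
t 3.07 pos [ 0.478  -0.3475  0.0892] F [0.3668 0.3879 0.5098] grip 3.96 0.0
axes x [-0.9999 -0.0162 -0.0022] y [-0.0162  0.9999 -0.002 ] z [ 0.0022 -0.002  -1.    ]
shift cm [0.3185 0.383  0.6153]
t 3.48 pos [ 0.4776 -0.3465  0.0881] F [-1.5178  2.469   5.4375] grip 1.66 39.1
axes x [-0.9999 -0.0163 -0.0008] y [-0.0163  0.9999  0.0004] z [ 0.0008  0.0004 -1.    ]
shift cm [0.276  0.2863 0.5085]
```

```bash
for i in 1 2; do python3 -m crank '[0,0,0,0,0,0,1,0,0,0,0,0,0,1,0,0,0,0,0,0,1,0,0,0,0,0,0,1,0,0,0,0,0,0,1]' 40 >/dev/null
python3 to.py 0.4748 -0.3437 0.083; done
```

```text
t 3.9 pos [ 0.4776 -0.3465  0.0881] F [-0.5518  3.2488  5.8169] grip 1.64 39.1
axes x [-0.9999 -0.0163 -0.0008] y [-0.0163  0.9999  0.0003] z [ 0.0008  0.0003 -1.    ]
shift cm [0.2782 0.289  0.5106]
t 4.32 pos [ 0.4776 -0.3465  0.0881] F [-0.1292  2.6057  5.4835] grip 1.65 39.1
axes x [-0.9999 -0.0164 -0.0007] y [-0.0164  0.9999  0.0003] z [ 0.0007  0.0003 -1.    ]
shift cm [0.2786 0.2874 0.5118]
```

```bash
python3 -m crank '[0,0,-1,0,0,0,1,0,0,-4,0,0,0,1,0,0,-8,0,0,0,1,0,0,-12,0,0,0,1,0,0,-15,0,0,0,1]' 60 >/dev/null
python3 -m crank '[0,3,0,0,0,0,1,0,7,0,0,0,0,1,0,11,0,0,0,0,1,0,15,0,0,0,0,1,0,19,0,0,0,0,1]'>/dev/null
python3 to.py 0.5295 0.3413 0.23
for i in 1 2; do python3 -m crank '[-0.6,4,0,0,0,0,1,-1.2,8,0,0,0,0,1,-1.8,12,0,0,0,0,1,-2.4,16,0,0,0,0,1,-3,19,0,0,0,0,1]'>/dev/null; done
python3 -m crank '[0,3,0,0,0,0,1,0,6,0,0,0,0,1,0,9,0,0,0,0,1,0,9,0,0,0,0,1,0,9,0,0,0,0,1]'>/dev/null
python3 to.py 0.5295 0.3413 0.23
```

```text
t 5.15 pos [ 0.4734 -0.1553  0.2371] F [ 0.265   0.4411 -0.5973] grip 1.59 59.1
axes x [-0.9999 -0.0153  0.0002] y [-0.0153  0.9999 -0.0006] z [-0.0002 -0.0006 -1.    ]
shift cm [-6.3724 49.5729  0.6777]
t 6.4 pos [0.5259 0.3151 0.2367] F [ 1.237  -0.6254 -0.6122] grip 1.6 59.1
axes x [-0.9998 -0.0188  0.0006] y [-0.0188  0.9998 -0.0012] z [-0.0005 -0.0012 -1.    ]
shift cm [-0.4056  2.6154  0.6679]
```

Now centre over the tube, settle, and look with all the cameras.

```bash
python3 -m crank '[-0.2,1.5,0,0,0,0,1,-0.4,2.6,0,0,0,0,1,-0.4,2.6,0,0,0,0,1,-0.4,2.6,0,0,0,0,1,-0.4,2.6,0,0,0,0,1]'>/dev/null
python3 to.py 0.5295 0.3413 0.23
python3 - <<'E'
from h import *
ims=[]
for n in("wrist","scene","top"):
    f=imaging.grab_frame(n); np.savez(n+"2.npz",**{k:v for k,v in f.items() if isinstance(v,np.ndarray)})
    c={"wrist":(200,120,240,180),"scene":(350,110,120,120),"top":(120,180,120,90)}[n]
    print(n,"tube",proj(f,[.5295,.3413,.066]))
    x,y,w,h=c; ims.append(f["frame"][y:y+h,x:x+w])
o=np.zeros((600,800,3),np.uint8)
o[:300,:400]=cv2.resize(ims[0],(400,300)); o[:400,400:]=cv2.resize(ims[1],(400,400)); o[300:,:400]=cv2.resize(ims[2],(400,300))
cv2.imwrite("pics/c2.png",o[:,:,::-1])
E
```

```text
t 6.82 pos [0.5301 0.3398 0.2373] F [ 0.6295  0.0502 -1.5676] grip 1.64 59.2
axes x [-0.9999 -0.0159  0.    ] y [-0.0159  0.9999 -0.0005] z [-0.     -0.0005 -1.    ]
shift cm [0.0598 0.1527 0.7266]
wrist tube [322.4825 217.3662]
scene tube [414.4966 191.6492]
top tube [166.9346 238.3966]
```

View pics/c2.png

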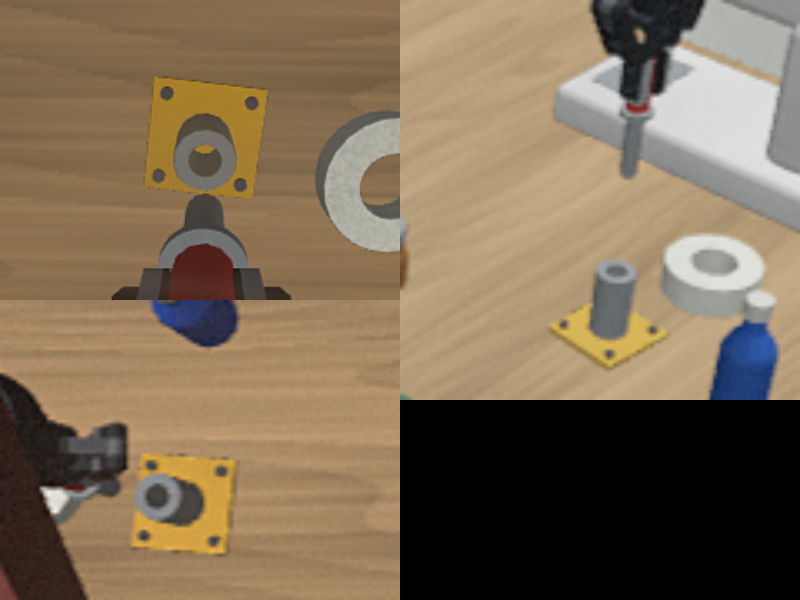

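```bash
python3 - <<'E'
from h import *
s=dict(np.load("scene2.npz")); w=dict(np.load("wrist2.npz")); t=dict(np.load("top2.npz"))
for z in (.150,.155,.160):
    print(z,"scene foot",px(s,418.4,162.6,z),"collar",px(s,421.1,143.8,z+.0575),"wristfoot",px(w,322.4,244+2.5,z))
    for p in ([.5301,.3398,z],[.5301,.3398,z+.0575]): print("  pred scene",proj(s,p),"wrist",proj(w,p))
im=w["frame"]; cv2.imwrite("pics/w2c.png",cv2.resize(im[200:320,240:400],(800,600),interpolation=cv2.INTER_CUBIC)[:,:,::-1])
E
```

```text
0.15 scene foot [0.5217 0.3514] collar [0.5233 0.3486] wristfoot [0.5294 0.3409]
  pred scene [418.2548 165.5273] wrist [320.7087 247.5414]
  pred scene [421.148  146.0296] wrist [320.6435 283.481 ]
0.155 scene foot [0.5261 0.3446] collar [0.5281 0.3412] wristfoot [0.5278 0.3408]
  pred scene [418.4994 163.8791] wrist [320.7043 249.9669]
  pred scene [421.4082 144.2761] wrist [320.6359 287.7098]
0.16 scene foot [0.5306 0.3377] collar [0.533  0.3337] wristfoot [0.5262 0.3408]
  pred scene [418.7452 162.2222] wrist [320.6997 252.498 ]
  pred scene [421.6699 142.5129] wrist [320.6277 292.1845]
```

View pics/w2c.png

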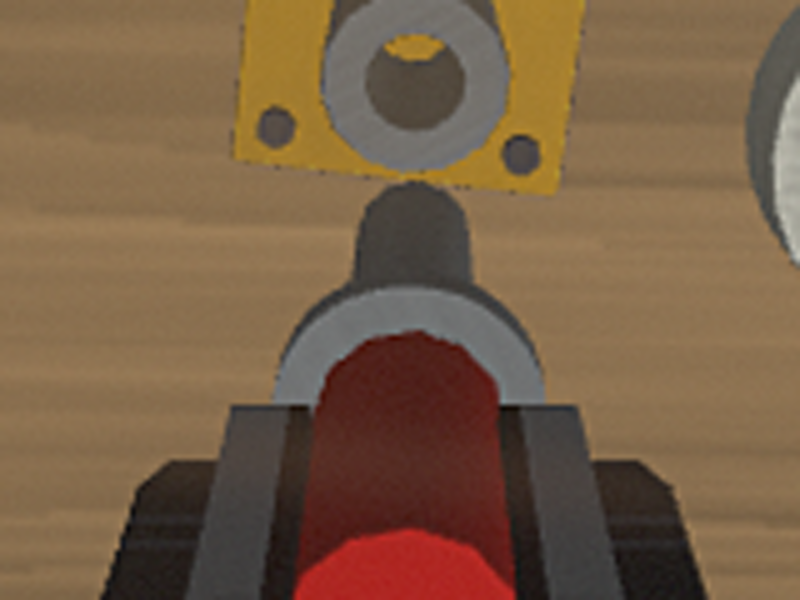

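```bash
python3 -m crank '[-0.1,0.1,2,0,0,0,1,-0.1,0.1,5,0,0,0,1,-0.1,0.1,7,0,0,0,1,-0.1,0.1,8.2,0,0,0,1,-0.1,0.1,8.2,0,0,0,1]'>/dev/null
python3 -m crank '[0,0,0.3,0,0,0,1,0,0,0.6,0,0,0,1,0,0,0.9,0,0,0,1,0,0,1.3,0,0,0,1,0,0,1.6,0,0,0,1]'
python3 to.py 0.5307 0.341 0.09
python3 - <<'E'
from h import *
ims=[]
for n in("wrist","scene"):
    f=imaging.grab_frame(n); np.savez(n+"3.npz",**{k:v for k,v in f.items() if isinstance(v,np.ndarray)})
    x,y,w,h={"wrist":(240,180,160,120),"scene":(380,130,72,96)}[n]
    ims.append(f["frame"][y:y+h,x:x+w])
o=np.zeros((400,800,3),np.uint8)
o[:375,:500]=cv2.resize(ims[0],(500,375)); o[:400,500:]=cv2.resize(ims[1],(300,400),interpolation=cv2.INTER_CUBIC)
cv2.imwrite("pics/c3.png",o[:,:,::-1])
E
```

```text
time: 7.8
ee_pos: [0.5314, 0.3415, 0.1399]
orientation: [0.001, -0.008, 1.0, 0.0]
force: [-0.5, -0.5, -1.8]
grip_width: 0.188
grasp_force: 59.2
t 7.8 pos [0.5314 0.3415 0.1399] F [-0.5126 -0.4549 -1.8307] grip 1.6 59.2
axes x [-0.9999 -0.0164 -0.0013] y [-0.0164  0.9999  0.0006] z [ 0.0013  0.0006 -1.    ]
shift cm [ 0.0754 -0.0529  4.9926]
```

View pics/c3.png

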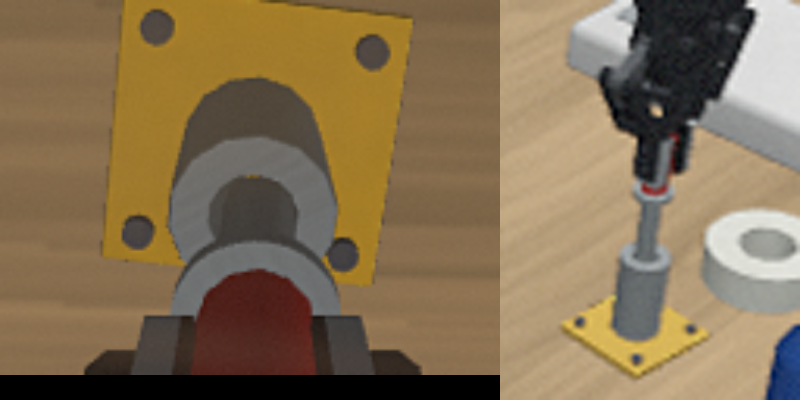

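The pin foot is in the tube mouth, slightly towards +y. I lower it further while watching the force.

```bash
python3 -m crank '[0.03,-0.06,0.6,0,0,0,1,0.03,-0.06,1.4,0,0,0,1,0.03,-0.06,2.2,0,0,0,1,0.03,-0.06,3,0,0,0,1,0.03,-0.06,3.6,0,0,0,1]'
python3 -m crank '[0,0,0.2,0,0,0,1,0,0,0.4,0,0,0,1,0,0,0.6,0,0,0,1,0,0,0.7,0,0,0,1,0,0,0.8,0,0,0,1]'
```

```text
time: 8.32
ee_pos: [0.5304, 0.3405, 0.1017]
orientation: [-0.0, -0.008, 1.0, -0.0]
force: [1.9, -1.0, -1.3]
grip_width: 0.188
grasp_force: 59.2
time: 8.73
ee_pos: [0.5306, 0.3407, 0.0953]
orientation: [-0.0, -0.008, 1.0, 0.0]
force: [-0.5, -0.3, -1.7]
grip_width: 0.187
grasp_force: 59.3
```

```bash
python3 -m crank '[0,0,0.1,0,0,0,1,0,0,0.2,0,0,0,1,0,0,0.3,0,0,0,1,0,0,0.4,0,0,0,1,0,0,0.4,0,0,0,1]'
python3 -m crank '[0,0,0.1,0,0,0,1,0,0,0.2,0,0,0,1,0,0,0.2,0,0,0,1,0,0,0.2,0,0,0,1,0,0,0.2,0,0,0,1]'
```

```text
time: 9.15
ee_pos: [0.5311, 0.3409, 0.0933]
orientation: [0.0, -0.008, 1.0, 0.0]
force: [-3.4, -0.9, 7.4]
grip_width: 0.191
grasp_force: 60.3
time: 9.57
ee_pos: [0.5316, 0.3413, 0.0932]
orientation: [0.001, -0.008, 1.0, 0.0]
force: [-4.9, -2.0, 13.6]
grip_width: 0.19
grasp_force: 61.0
```

Contact is at z=0.0932, and I expected 0.0931, so the pin is home. Release, retreat and check.

```bash
python3 -m crank '[0,0,-0.2,0,0,0,2,0,0,-0.2,0,0,0,3,0,0,-0.2,0,0,0,4,0,0,-0.2,0,0,0,4,0,0,-0.2,0,0,0,4]'>/dev/null
python3 -m crank '[0,0,-2,0,0,0,4,0,0,-5,0,0,0,4,0,0,-9,0,0,0,4,0,0,-12,0,0,0,4,0,0,-12,0,0,0,4]'
python3 - <<'E'
from h import *
f=imaging.grab_frame("scene");x,y,w,h=360,110,120,120
for p in ([.5295,.3413,.066],[.5295,.3413,.111]): print((proj(f,p)-[x,y])*4)
cv2.imwrite("pics/c4.png",cv2.resize(f["frame"][y:y+h,x:x+w],None,fx=4,fy=4)[:,:,::-1])
E
python3 to.py .5483 .0694 .10
```

```text
time: 10.4
ee_pos: [0.5342, 0.3425, 0.2203]
orientation: [0.006, -0.008, 1.0, 0.003]
force: [0.7, 0.6, 0.8]
grip_width: 0.464
grasp_force: 0.0
[217.9864 326.5969]
[226.2318 271.1047]
t 10.45 pos [0.533  0.3419 0.2167] F [ 0.733  -0.5871  0.6568] grip 3.96 0.0
axes x [-0.9998 -0.0165 -0.0084] y [-0.0165  0.9999  0.0039] z [ 0.0083  0.0041 -1.    ]
shift cm [ -0.9849 -27.3172  11.5756]
```

View pics/c4.png

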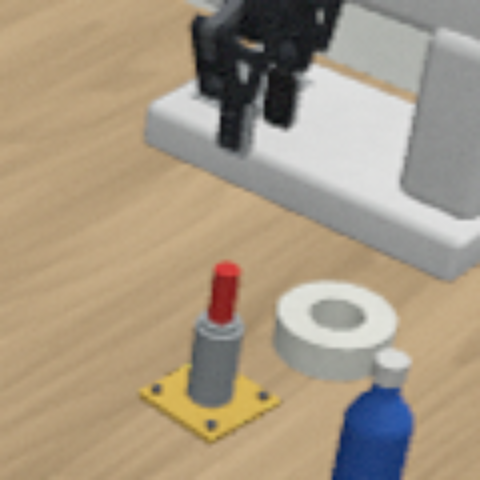

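The pin is seated with its collar on the mouth, its head top at (227,268) as predicted, and it is released. Now I move above head a with the gripper shut.

```bash
python3 -m crank '[-0.2,-4,0,0,0,0,2,-0.4,-8,0,0,0,0,1,-0.6,-12,0,0,0,0,0,-0.8,-16,0,0,0,0,0,-1,-20,0,0,0,0,0]' 40 >/dev/null
python3 -m crank '[-0.3,-4,2,0,0,0,0,-0.5,-7,4,0,0,0,0,-0.5,-7,8,0,0,0,0,-0.5,-7,11,0,0,0,0,-0.5,-7,11,0,0,0,0]' >/dev/null
python3 -m crank '[0,0,0,0,0,0,0,0,0,0,0,0,0,0,0,0,0,0,0,0,0,0,0,0,0,0,0,0,0,0,0,0,0,0,0]' >/dev/null
python3 to.py .5483 .0694 .072
```

```text
t 11.7 pos [0.5514 0.0713 0.1034] F [ 0.3605  0.9331 -0.566 ] grip 0.01 0.0
axes x [-0.9998 -0.0171 -0.0036] y [-0.0171  0.9999 -0.0001] z [ 0.0036 -0.     -1.    ]
shift cm [ 0.323  -0.1889  3.1427]
```

```bash
python3 -m crank '[0.3,-0.2,1,0,0,0,0,0.3,-0.2,2,0,0,0,0,0.3,-0.2,2.7,0,0,0,0,0.3,-0.2,2.9,0,0,0,0,0.3,-0.2,3,0,0,0,0]' 
python3 -m crank '[0,0,0.1,0,0,0,0,0,0,0.2,0,0,0,0,0,0,0.3,0,0,0,0,0,0,0.4,0,0,0,0,0,0,0.4,0,0,0,0]'
```

```text
time: 12.12
ee_pos: [0.5461, 0.0689, 0.0698]
orientation: [-0.001, -0.008, 1.0, 0.0]
force: [0.3, -0.0, -0.3]
grip_width: -0.004
grasp_force: 0.0
time: 12.53
ee_pos: [0.5473, 0.0689, 0.0694]
orientation: [-0.001, -0.008, 1.0, -0.0]
force: [-7.4, 0.8, 10.3]
grip_width: -0.002
grasp_force: 5.5
```

Bolt a holds at z=0.0694 under 10 N, so it is tight. Next is b.

```bash
python3 -m crank '[0,0,-1.5,0,0,0,0,0,0,-3.4,0,0,0,0,-0.1,-4,-3.4,0,0,0,0,-0.2,-8,-3.4,0,0,0,0,-0.2,-9.4,-3.4,0,0,0,0]' >/dev/null
python3 -m crank '[0,0,0,0,0,0,0,0,0,0,0,0,0,0,0,0,0,0,0,0,0,0,0,0,0,0,0,0,0,0,0,0,0,0,0]' >/dev/null
python3 to.py .5497 -.0247 .072
```

```text
t 13.37 pos [ 0.5506 -0.024   0.1012] F [ 0.6722  0.5569 -0.1929] grip -0.01 0.0
axes x [-0.9998 -0.0179  0.0002] y [-0.0179  0.9998  0.0002] z [-0.0002  0.0002 -1.    ]
shift cm [ 0.0867 -0.0709  2.9169]
```

```bash
python3 -m crank '[0.1,-0.1,1,0,0,0,0,0.1,-0.1,2,0,0,0,0,0.1,-0.1,2.6,0,0,0,0,0.1,-0.1,2.8,0,0,0,0,0.1,-0.1,2.9,0,0,0,0]' 
python3 -m crank '[0,0,0.1,0,0,0,0,0,0,0.2,0,0,0,0,0,0,0.3,0,0,0,0,0,0,0.4,0,0,0,0,0,0,0.4,0,0,0,0]'
python3 -m crank '[0,0,0.1,0,0,0,0,0,0,0.2,0,0,0,0,0,0,0.2,0,0,0,0,0,0,0.2,0,0,0,0,0,0,0.2,0,0,0,0]'
```

```text
time: 13.78
ee_pos: [0.5488, -0.0258, 0.0708]
orientation: [-0.001, -0.008, 1.0, 0.0]
force: [-0.3, 0.6, 0.1]
grip_width: -0.001
grasp_force: 0.0
time: 14.2
ee_pos: [0.5501, -0.0262, 0.0695]
orientation: [0.0, -0.008, 1.0, -0.0]
force: [-2.5, 0.6, 5.0]
grip_width: 0.002
grasp_force: 2.5
time: 14.62
ee_pos: [0.5501, -0.0261, 0.0693]
orientation: [-0.0, -0.008, 1.0, -0.0]
force: [-8.1, 1.6, 14.8]
grip_width: 0.002
grasp_force: 7.5
```

Bolt b is tight as well. Next is c.

```bash
python3 -m crank '[0,0,-1.5,0,0,0,0,0,0,-3.6,0,0,0,0,-0.1,-4,-3.6,0,0,0,0,-0.2,-8,-3.6,0,0,0,0,-0.2,-9.4,-3.6,0,0,0,0]' >/dev/null
python3 -m crank '[0,0,0,0,0,0,0,0,0,0,0,0,0,0,0,0,0,0,0,0,0,0,0,0,0,0,0,0,0,0,0,0,0,0,0]' >/dev/null
python3 to.py .5515 -.1203 .072
```

```text
t 15.45 pos [ 0.553  -0.1188  0.102 ] F [-0.4508  0.8134  0.1463] grip -0.01 0.0
axes x [-0.9998 -0.0178  0.0005] y [-0.0178  0.9998  0.0004] z [-0.0005  0.0004 -1.    ]
shift cm [ 0.1526 -0.1486  2.9985]
```

```bash
python3 -m crank '[0.1,-0.15,1,0,0,0,0,0.1,-0.15,2,0,0,0,0,0.1,-0.15,2.7,0,0,0,0,0.1,-0.15,2.9,0,0,0,0,0.1,-0.15,3,0,0,0,0]' 
python3 -m crank '[0,0,0.1,0,0,0,0,0,0,0.2,0,0,0,0,0,0,0.3,0,0,0,0,0,0,0.4,0,0,0,0,0,0,0.4,0,0,0,0]'
python3 -m crank '[0,0,0.1,0,0,0,0,0,0,0.2,0,0,0,0,0,0,0.2,0,0,0,0,0,0,0.2,0,0,0,0,0,0,0.2,0,0,0,0]'
```

```text
time: 15.87
ee_pos: [0.5513, -0.1211, 0.0707]
orientation: [-0.001, -0.008, 1.0, 0.0]
force: [-0.1, 0.7, 0.0]
grip_width: -0.001
grasp_force: 0.0
time: 16.28
ee_pos: [0.5526, -0.1217, 0.0688]
orientation: [0.0, -0.008, 1.0, -0.0]
force: [-1.7, 0.7, 2.2]
grip_width: 0.002
grasp_force: 1.0
time: 16.7
ee_pos: [0.5526, -0.1217, 0.0665]
orientation: [0.0, -0.008, 1.0, -0.0]
force: [0.5, 0.1, 2.5]
grip_width: 0.001
grasp_force: 1.0
```

Bolt c sinks at low force, so it is the loose one. I push it a little further, then back off.

```bash
python3 -m crank '[0,0,0.1,0,0,0,0,0,0,0.2,0,0,0,0,0,0,0.3,0,0,0,0,0,0,0.3,0,0,0,0,0,0,0.3,0,0,0,0]' 
python3 -m crank '[0,0,-1,0,0,0,0,0,0,-3,0,0,0,1,-2,0,-6,0,0,0,3,-4,0,-7,0,0,0,4,-4,0,-7,0,0,0,4]'
python3 -m crank '[0,0,0,0,0,0,4,0,0,0,0,0,0,4,0,0,0,0,0,0,4,0,0,0,0,0,0,4,0,0,0,0,0,0,4]' >/dev/null
python3 to.py .592 -.1191 .082
python3 - <<'E'
from h import *
f=imaging.grab_frame("scene");x,y,w,h=250,210,160,120
print((proj(f,[.592,-.1191,.081])-[x,y])*5,(proj(f,[.592,-.1211,.081])-[x,y])*5)
cv2.imwrite("pics/c5.png",cv2.resize(f["frame"][y:y+h,x:x+w],None,fx=5,fy=5,interpolation=cv2.INTER_CUBIC)[:,:,::-1])
f=dict(np.load("scene.npz"))
for n,u,v in(("",0,0),):pass
E
```

```text
time: 17.12
ee_pos: [0.5524, -0.1216, 0.0633]
orientation: [0.0, -0.008, 1.0, -0.0]
force: [1.1, 0.1, 1.9]
grip_width: 0.002
grasp_force: 0.8
time: 17.53
ee_pos: [0.5964, -0.1216, 0.1383]
orientation: [0.004, -0.008, 1.0, -0.001]
force: [-0.8, -0.1, 0.7]
grip_width: 0.471
grasp_force: 0.0
t 17.95 pos [ 0.5911 -0.1206  0.1321] F [ 0.2391 -0.6806  0.0298] grip 3.96 0.0
axes x [-0.9999 -0.0162  0.0022] y [-0.0162  0.9999  0.0007] z [-0.0022  0.0007 -1.    ]
shift cm [-0.1044  0.1476  5.0117]
[274.659  382.8019] [271.1966 385.2025]
```

View pics/c5.png

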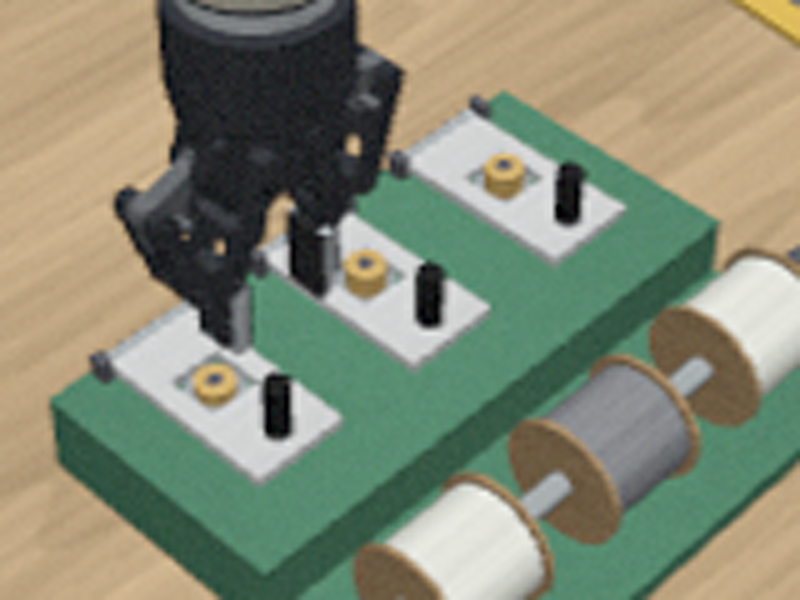

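Post c's top is at (277,379), about where predicted, and head c is sunk. I descend on the post and grip it.

```bash
python3 -m crank '[-0.1,0.1,2,0,0,0,3.5,-0.1,0.1,4,0,0,0,3.5,-0.1,0.1,5.5,0,0,0,3.5,-0.1,0.1,6.4,0,0,0,3.5,-0.1,0.1,6.6,0,0,0,3.5]' >/dev/null
python3 -m crank '[0,0,0,0,0,0,3.5,0,0,0,0,0,0,3.5,0,0,0,0,0,0,3.5,0,0,0,0,0,0,3.5,0,0,0,0,0,0,3.5]' >/dev/null
python3 to.py .592 -.1191 .066
python3 -m crank '[0,0,0,0,0,0,2.5,0,0,0,0,0,0,1.5,0,0,0,0,0,0,0.8,0,0,0,0,0,0,0.8,0,0,0,0,0,0,0.8]' 40
python3 to.py .592 -.1191 .066
```

```text
t 18.83 pos [ 0.5938 -0.1201  0.0683] F [ 0.6007 -0.7652  0.1368] grip 3.47 0.0
axes x [-0.9999 -0.0164 -0.0016] y [-0.0164  0.9999 -0.0006] z [ 0.0016 -0.0006 -1.    ]
shift cm [0.1784 0.0995 0.2336]
time: 19.25
ee_pos: [0.5934, -0.1198, 0.0677]
orientation: [0.0, -0.008, 1.0, -0.0]
force: [-1.1, 0.5, 3.5]
grip_width: 0.146
grasp_force: 38.9
t 19.25 pos [ 0.5934 -0.1198  0.0677] F [-1.0513  0.503   3.5429] grip 1.24 38.9
axes x [-0.9999 -0.0164 -0.0003] y [-0.0164  0.9999 -0.    ] z [ 0.0003 -0.     -1.    ]
shift cm [0.1379 0.076  0.1711]
```

```bash
for i in 1; do python3 -m crank '[0.11,0,-0.37,0,-2.5,0,0.8,0.23,0,-0.74,0,-5,0,0.8,0.37,0,-1.11,0,-7.5,0,0.8,0.52,0,-1.47,0,-10,0,0.8,0.7,0,-1.82,0,-12.5,0,0.8]' 60; done
python3 -m crank '[0.11,0,-0.37,0,-2.5,0,0.8,0.23,0,-0.74,0,-5,0,0.8,0.37,0,-1.11,0,-7.5,0,0.8,0.52,0,-1.47,0,-10,0,0.8,0.7,0,-1.82,0,-12.5,0,0.8]'; python3 to.py
```

```text
time: 19.67
ee_pos: [0.5865, -0.12, 0.0859]
orientation: [0.11, -0.008, 0.994, 0.001]
force: [0.8, 0.5, 0.7]
grip_width: 0.138
grasp_force: 58.5
time: 20.08
ee_pos: [0.5757, -0.1202, 0.1023]
orientation: [0.218, -0.008, 0.976, 0.002]
force: [0.6, 0.8, 1.4]
grip_width: 0.14
grasp_force: 58.5
t 20.08 pos [ 0.5757 -0.1202  0.1023] F [0.6107 0.7934 1.359 ] grip 1.19 58.5
axes x [-0.9049 -0.0148 -0.4254] y [-0.0162  0.9999 -0.0003] z [ 0.4254  0.0066 -0.905 ]
```

```bash
python3 -m crank '[0.11,0,-0.37,0,-2.5,0,0.8,0.23,0,-0.74,0,-5,0,0.8,0.37,0,-1.11,0,-7.5,0,0.8,0.52,0,-1.47,0,-10,0,0.8,0.7,0,-1.82,0,-12.5,0,0.8]'
python3 -m crank '[0.11,0,-0.37,0,-2.5,0,0.8,0.23,0,-0.74,0,-5,0,0.8,0.37,0,-1.11,0,-7.5,0,0.8,0.52,0,-1.47,0,-10,0,0.8,0.7,0,-1.82,0,-12.5,0,0.8]'
python3 -m crank '[0,0,0,0,0,0,0.8,0,0,0,0,0,0,0.8,0,0,0,0,0,0,0.8,0,0,0,0,0,0,0.8,0,0,0,0,0,0,0.8]'
python3 - <<'E'
from h import *
print(rot().as_matrix()[:,2], sensors.get_state()["dq"])
f=imaging.grab_frame("scene");x,y,w,h=230,170,200,150
cv2.imwrite("pics/c6.png",cv2.resize(f["frame"][y:y+h,x:x+w],None,fx=4,fy=4,interpolation=cv2.INTER_CUBIC)[:,:,::-1])
E
```

```text
time: 20.5
ee_pos: [0.5616, -0.1204, 0.116]
orientation: [0.323, -0.008, 0.946, 0.002]
force: [1.4, 2.4, 1.4]
grip_width: 0.141
grasp_force: 58.6
time: 20.92
ee_pos: [0.5449, -0.1208, 0.1264]
orientation: [0.424, -0.007, 0.906, 0.003]
force: [1.2, 1.8, 2.9]
grip_width: 0.139
grasp_force: 58.7
time: 21.33
ee_pos: [0.5453, -0.1207, 0.1262]
orientation: [0.423, -0.008, 0.906, 0.003]
force: [-0.4, 1.9, 4.6]
grip_width: 0.139
grasp_force: 58.8
[ 0.7666  0.0125 -0.6421] [-0.0002  0.0027 -0.0014  0.0033  0.0008 -0.0019]
```

View pics/c6.png

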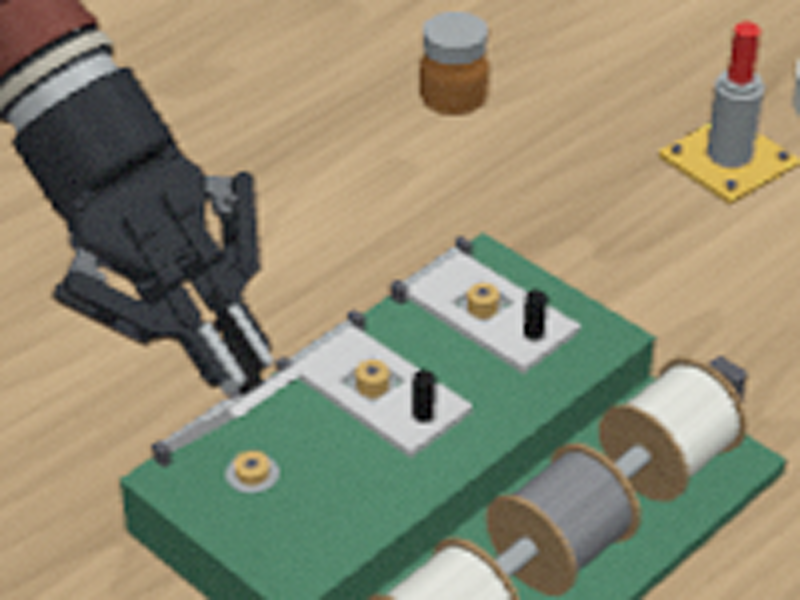

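Cap c is held open at about 50° (tool tilted 50.0°) and still. Bolt c's head is sunk at (252,467), caps a and b are shut, and the pin is home at (740,80).

```bash
python3 -c "
from workcell import ticket; print(ticket.hand_in())"
```

```text
the job is handed in; nothing more can be done
None
```

The job is handed in: the red pin is fully home in the lock tube and released, bolt c proved to be the loose one, and its cap is held open and still at about 50°, with caps a and b shut.

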